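Plug the air jet into the bench air outlet and set the collar

ROBOT

A 6-joint arm with a two-finger parallel gripper is mounted at the origin on a cart in front of the work surface, level with it; the furniture and walls round the work are solid. World frame = base frame: x ahead of the robot, y to its left, z up, the work surface at z = 0. Lengths are in m, angles in rad, forces in N, time in s.
With the tool pointing down it reaches from about 0.4 to 0.825 m from the base axis. Payload 7 kg.
Tool frame: the origin (TCP) lies midway between the tips of the shut fingers; the grasp point (between the pads) lies 19 mm behind it; z points along the fingers, y is the line along which they close (so a half turn about z gives the same grasp; the last joint's range is limited). The gripper opens to 88 mm and grips with 3 to 60 N. Pads are 19 mm wide; open, the fingers measure 130 mm over their backs; the gripper's body (78 mm by 193 mm) begins 47 mm behind the grasp point.
Start: joints at [1.399, 0.359, 0.012, 0, -1.224, -0.288], TCP at [0.3, 0.605, 0.227] pointing down, gripper open.
Joint ranges: [-3.07, 3.07], [-1.43, 2.12], [-1.02, 1.25], [-3.03, 1.67], [-3.05, -0], [-3.03, 3.03]. Speed limits (rad/s): [2.39, 2.39, 3.01, 3.14, 3.14, 3.14].

INTERFACE

Orientations are given as [roll, pitch, yaw] about the fixed x, y, z axes, in that order (R = Rz(yaw) Ry(pitch) Rx(roll)).
In Python, from station import arm, grab_frame, camera_params, spot_in gives the robot as it stands.
- The arm moves only by the shell command python3 -m jog 'ROWS' [FORCE]. ROWS is JSON, a list that holds one entry, the list of rows, each a list of 7 numbers: the shift along the tool's x, y, z in mm, then the turn, a rotation vector about the tool's x, y, z in rad, then the finger opening in mm, from 0 to 87.6. In form: [[[x, y, z, wx, wy, wz, fingers], ...]]. A call has 1 to 20 rows; each row is the pose to reach, as a shift and turn from the pose commanded when the call began, along the tool's axes at that moment; what a row does not reach only later rows make up. A row lasts 1/8 s, in which the tool goes at most 62.5 mm and 10.7 degrees, less where a joint would pass 70% of its speed; a pose out of reach is approached as far as the arm can. A call with a gripper value outside its range is refused whole. The fingers move at their own pace and stop on an object; FORCE is the grip in N (left out, the last holds). Time passes only in rows, so rows that repeat a pose let the fingers close. It gives the time, the measured TCP pose, the force, the opening and the grip force at its end, in the units of the state.
- arm.get_state(): the state, without advancing time (a new reading comes with each control period).
- grab_frame(name): name is "side" or "top"; returns (picture, depth): 420x560x3 uint8, blue, green, red; 420x560 float32, m along the optical axis (not along the pixel's ray), 0 where there is no reading.
- camera_params(name): a dict with "mtx" (3x3 intrinsics, pixels), "R" (3x3) and "t" (3): a world point X has camera coordinates R X + t. Camera axes: x right, y down, z forward; pixel columns grow to the right and rows downward; lengths in m; the calibration is good to about 2 mm. A picture is of the moment at which its call begins. camera_params takes no time and is no camera call.
- arm.job_done(): hands the job in; it is judged then, once.
Trained networks look in the newest picture that a camera, given by its name, has taken for a name from the list of things; names that differ only in an ending like _2 or _b are one class to them, and where a whole thing is asked for, a point or a joint stands for the part that bears it (a point fixed in the world has none). Each returns a list of dicts, best first, with "confidence" (0 to 1); they miss things now and then, are a little off and sometimes report something else, mostly with a low value. They report only what shows in the picture. A call takes as long as a camera call. They do not tell look-alikes from the thing itself.
- spot_in(query, camera): "uv" ([column, row] in pixels, amid what is visible of it).
The state is a dict: "t": time; "q": joint angles; "qd": joint speeds; "joint_efforts": joint torques, N m; "eef_pos": TCP position; "ee_rot": TCP orientation; "force": force on the tool from outside, world axes, zero at the start; "moment": the same for the moment, N m; "width": finger opening in m; "gripper_force": force on a finger pad.
Only numpy, scipy, OpenCV 4.12 (cv2) and the standard library are available. Lean on these libraries where they do the work, as an engineer would, in place of code of your own. Each camera call takes 0.05 s, during which the arm holds its last target. There are 200 camera calls.

TASK

Take the brass air jet out of its wooden holder and gently push its nipple down into the bench air outlet until it is fully home and the grip inside has caught it. Then pull the jet gently back up to set the grip, until the outlet's collar has risen with it as far as it goes, and let go, leaving the jet standing locked in the outlet. Handle only the jet, do not force it, and leave the things lying about where they are.

Things in the scene. Friction and masses are not known exactly. Their poses are not given: they have to be found in the camera images.
- jet_grip (a point): centre of the square brass body of the air jet, the place to grip it: 22 x 22 mm across its flats (square to its own x and y), 32 mm high. Above it is a round nozzle, 18 mm high and 17 mm wide at its foot; below it on the same axis a round steel nipple, 62 mm long, 12 mm thick. Its z axis points from nipple to nozzle. Mass about 0.11 kg (up to 30 % more or less).
- jet_tip (a point): lower end of the jet's nipple, 78 mm below jet_grip along the jet's axis. The last 4 mm taper to 7.6 mm across. From 10 to 18 mm above the tip there is a groove 7.8 mm thick which the grip catches.
- holder: fixed wooden block 64 x 64 x 42 mm with an upright hole 14 mm wide and 32 mm deep in its middle, in which the jet stands at the start, body up; origin at the centre of its underside on the desk.
- outlet_mouth (a point): on the upright axis of the fixed bench air outlet, 80 mm above the desk, level with the collar's top when the collar is down. Aluminium base 64 x 84 x 22 mm (its sides are x and y) with a round dark steel coupling 36 mm wide on it. The upright bore is 13.6 mm wide, its funnel mouth about 19 mm wide and 3 mm deep. Pushing or pulling the jet with over 25 N harms it.
- collar_mouth (a point): centre of the top of the collar, a steel ring 30 mm wide round the bore, 6 mm above the coupling when down. It carries the hidden grip, so a caught jet draws it up. Going down, the jet's tip spreads four pawls (up to about 10 N), then presses a spring plunger (3 to 7 N); the pawls snap in, and 2 mm farther the plunger meets a hard stop where force climbs steeply.
- collar (a joint): height of the collar, m: 0 down (start), 0.004 up at a hard stop; no spring, steady friction about 8 N, stays where left. The grip's depth differs from unit to unit and cannot be seen: the hard stop comes with the tip 28 to 46 mm below the collar's top, the catch 2 mm before. Let go uncaught, the jet is pushed up to less than 25 mm deep; caught, it stays 26 mm or deeper.
- spool: small thread spool, 35 mm wide, 44 mm high, standing loose on the desk; bystander. Origin at its underside.
- block: cork-brown sanding block, 35 x 55 x 22 mm, lying loose on the desk; bystander. Origin at its underside.
- eraser: white eraser, 18 x 62 x 13 mm, lying loose on the desk; bystander. Origin at its underside.
Mind the look-alikes: they are no part of the job. Of the things shaped like the part that bears jet_grip, the brass one is meant.

How it is judged:
On the way, in this order (a step that is already met when the one before it is completed fails the run):
1. the jet is pushed home in the outlet, its tip more than 25.5 mm below the collar's top and on the bore's axis, the collar still down (z of jet_tip in the frame of collar_mouth below -0.0255 m and horizontal distance between jet_tip and collar_mouth below 0.004 m and value of joint collar below 0.001 m), for 0.1 s.
2. the jet, still caught, has drawn the collar up by 3 mm or more (z of jet_tip in the frame of collar_mouth below -0.0255 m and value of joint collar above 0.003 m), for 0.1 s.
At the end, for the whole second after the job is handed in: the jet stands upright (within 7 degrees) and at rest in the outlet, let go, its tip more than 25.5 mm below the collar's top (which only the caught grip can hold) and within 4 mm of the axis, with the collar up by 3 mm or more (all of step 2 and horizontal distance between jet_tip and collar_mouth below 0.004 m and angle between jet_grip's own z axis and vertical below 0.12 rad and linear speed of jet below 0.02 m/s); the robot touches nothing.
It fails at once if the contact forces between the jet and the outlet (bore, pawls and plunger together) pass 50 N, as when it is pushed or pulled with well over 25 N (contact force between jet and air_outlet above 50 N).
It fails at once if the fingers press on the outlet with more than 5 N (contact force between the fingers and air_outlet above 5 N).
It fails at once if the spool, sanding block or eraser is moved by more than 20 mm (distance of any of spool, block, eraser from where it was at the start of the episode above 0.02 m).
It also fails if it takes over 54 s, if anything falls off the work surface, if the arm or the gripper's body presses on something with over 40 N, if the wrist force passes 120 N, or if a joint passes its speed limit or range.

## Working session

There is one attempt and no reset: what is moved stays moved. The work goes in short steps, Python scripts to look and compute and a shell command to move; the robot and the scene stay as the last step left them, time stands still between calls to the robot, and variables do not carry over. Pictures are saved under pics/ and viewed, at most 10 in all, crops included, and the job is handed in when it is done.

```bash
ls; mkdir -p pics; cat > h.py <<'E'
import numpy as np, cv2
from station import arm, grab_frame, camera_params, spot_in
def ray(cam,uv):
    p=camera_params(cam);R=np.array(p["R"]);t=np.array(p["t"]).ravel();K=np.array(p["mtx"])
    return -R.T@t, R.T@np.linalg.solve(K,[uv[0],uv[1],1.])
def at_z(cam,uv,z):
    o,d=ray(cam,uv); return o+d*(z-o[2])/d[2]
def at_d(cam,uv,D):
    o,d=ray(cam,uv); return o+d*D[int(round(uv[1])),int(round(uv[0]))]
def proj(cam,X):
    p=camera_params(cam);c=np.array(p["R"])@np.array(X)+np.array(p["t"]).ravel();c=np.array(p["mtx"])@c
    return c[:2]/c[2]
E
python3 - <<'E'
from h import *
np.set_printoptions(precision=4,suppress=True)
for c in("side","top"):
    im,D=grab_frame(c);cv2.imwrite(f"pics/{c}0.png",im);np.save(f"{c}0.npy",D)
    print(c,ray(c,(280,210)))
    for n in("jet_grip","holder","collar_mouth","outlet_mouth","jet_tip","spool","block","eraser"):
        try:
            for r in spot_in(n,c)[:4]: print(n,np.round(r["uv"],1),round(r["confidence"],2),at_d(c,r["uv"],D))
        except Exception as e: print(n,e)
s=arm.get_state();print(s["t"],s["eef_pos"],s["ee_rot"],s["force"])
E
```

```text
pics
side (array([ 0.3667, -0.8351,  0.5283]), array([ 0.1764,  0.8688, -0.4629]))
jet_grip [207.9 203.6] 0.95 [0.4127 0.072  0.0768]
jet_grip [222.9 248.5] 0.92 [ 0.4217 -0.0909  0.0739]
jet_grip [351.5 228.2] 0.74 [ 0.6453 -0.0765  0.0725]
jet_grip [191.2 226.3] 0.71 [ 0.3762 -0.003   0.0737]
holder [221.9 206.6] 0.57 [0.4425 0.1232 0.0411]
collar_mouth [276.1 269.7] 0.62 [ 0.4917 -0.179   0.0789]
outlet_mouth [279.2 298. ] 0.82 [ 0.4936 -0.1875  0.0324]
jet_tip [211.8 179.8] 0.82 [0.4295 0.1599 0.0855]
jet_tip [186.8 224.8] 0.71 [ 0.3689 -0.0092  0.0811]
jet_tip [350.8 226.7] 0.71 [ 0.6445 -0.0749  0.0747]
jet_tip [219.8 246.8] 0.61 [ 0.4168 -0.0928  0.079 ]
spool [233.4 251.8] 0.84 [ 0.4448 -0.023   0.0228]
block [268.7 252.9] 0.74 [ 0.5056 -0.0409  0.0221]
eraser [300.5 245.4] 0.51 [ 0.5702 -0.0151  0.0128]
top (array([ 0.4075, -0.003 ,  0.9338]), array([ 0.098 ,  0.0096, -0.9951]))
jet_grip [181.9 244.2] 0.74 [0.4347 0.1617 0.1135]
jet_grip [320.1 119.8] 0.68 [ 0.6396 -0.0623  0.0977]
jet_grip [333.2 253.9] 0.67 [ 0.4178 -0.079   0.112 ]
jet_grip [238.  261.5] 0.57 [0.4067 0.0723 0.1113]
holder [191.6 250.1] 0.58 [0.4268 0.1593 0.0406]
collar_mouth [385.1 203.3] 0.55 [ 0.5075 -0.1803  0.0252]
outlet_mouth [379.6 208.7] 0.65 [ 0.4926 -0.1604  0.079 ]
outlet_mouth [290.  238.9] 0.63 [ 0.4449 -0.0113  0.0446]
jet_tip [335.  258.6] 0.78 [ 0.4104 -0.0831  0.0979]
jet_tip [234.8 264.4] 0.77 [0.4022 0.0772 0.1133]
jet_tip [320.9 120.2] 0.74 [ 0.6388 -0.0636  0.098 ]
jet_tip [281.9 285.1] 0.62 [0.3691 0.0028 0.1101]
spool [290.4 240.7] 0.53 [ 0.4418 -0.012   0.0422]
block [295.  201.9] 0.77 [ 0.5118 -0.021   0.0197]
eraser [286.4 169.7] 0.64 [ 0.5717 -0.0061  0.0111]
0.9 [0.2995 0.6049 0.2266] [-3.1415  0.     -0.4598] [-0.3288 -0.3543 -0.3372]
```

View pics/side0.png

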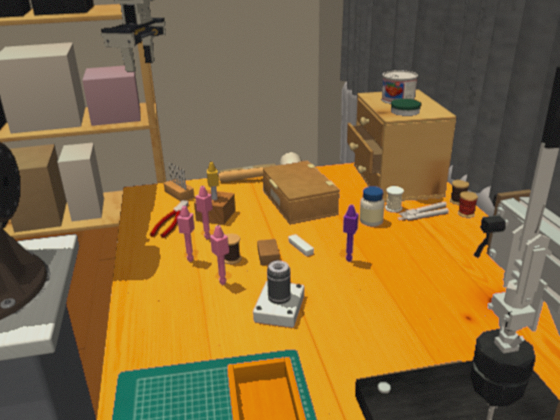

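View pics/top0.png

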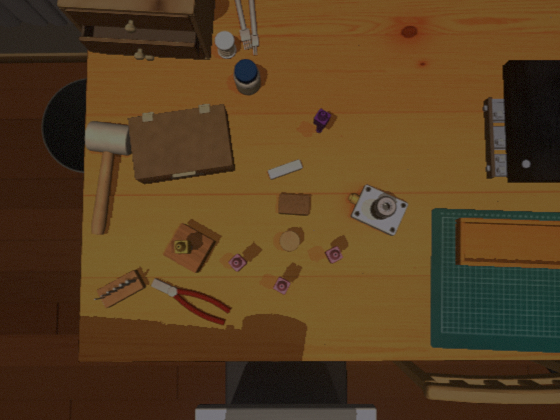

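Candidates: brass jet in the wooden holder at top (182,245) / side (212,175). The pink look-alikes are at top (237,262), (282,286), (334,255) and the violet one at (321,120). By the description I choose the brass one; I'll check it with a close crop and measure.

```bash
python3 - <<'E'
from h import *
np.set_printoptions(precision=4,suppress=True)
im=cv2.imread("pics/top0.png");D=np.load("top0.npy");si=cv2.imread("pics/side0.png")
z=lambda a,x,y,w=50:cv2.resize(a[y-w//2:y+w//2,x-w//2:x+w//2],(390,390),interpolation=cv2.INTER_CUBIC)
cv2.imwrite("pics/crop0.png",np.hstack([z(im,188,247,56),z(si,215,190,70)]))
v,u=np.mgrid[0:420,0:560];o,d0=ray("top",(0,0))
p=camera_params("top");K=np.array(p["mtx"]);R=np.array(p["R"])
P=o+(np.linalg.inv(K)@np.stack([u*1.,v*1.,np.ones_like(u)],-1)[...,None])[...,0]@R*D[...,None]
np.save("P.npy",P)
def rect(lo,hi,c,r,nm):
    m=(P[...,2]>lo)&(P[...,2]<hi)&(np.hypot(P[...,0]-c[0],P[...,1]-c[1])<r)&(D>0)
    q=P[m];rc=cv2.minAreaRect((q[:,:2]*1000).astype(np.float32));print(nm,m.sum(),q.mean(0),rc)
H=(.43,.16);O=(.495,-.165)
rect(.036,.048,H,.06,"holdertop");rect(.095,.11,H,.04,"bodytop");rect(.111,.13,H,.04,"nozzle")
rect(.015,.03,O,.065,"base");rect(.07,.09,O,.04,"collar")
print("zmed",np.median(P[200:212,375:390,2]),[round(P[240+i,176+j,2],3) for i in range(0,14,2) for j in range(0,14,2)])
def rs(c,cen,z):print(c,cen,at_z(c,cen,z))
S=np.load("side0.npy")
print("side px: nozzle",proj("side",[.43,.16,.122]),"mouth",proj("side",[.495,-.165,.08]))
E
```

```text
holdertop 1142 [0.431  0.1641 0.0411] ((431.32708740234375, 166.439453125), (64.62596130371094, 64.18739318847656), 60.3614501953125)
bodytop 128 [0.4311 0.1647 0.1033] ((431.3981628417969, 166.04698181152344), (21.4732666015625, 21.62720489501953), 1.3705378770828247)
nozzle 62 [0.4312 0.1651 0.1172] ((431.05584716796875, 165.88043212890625), (11.179912567138672, 14.498706817626953), 0.21815285086631775)
base 1330 [ 0.4962 -0.1659  0.0213] ((500.5398864746094, -163.16444396972656), (100.56920623779297, 64.12222290039062), 64.46955871582031)
collar 318 [ 0.4965 -0.1697  0.0769] ((497.1993713378906, -170.6444854736328), (35.05099868774414, 35.37941360473633), 17.76563262939453)
zmed 0.07598430908517967 [np.float64(0.103), np.float64(0.101), np.float64(0.102), np.float64(0.104), np.float64(0.103), np.float64(0.101), np.float64(0.042), np.float64(0.102), np.float64(0.108), np.float64(0.109), np.float64(0.107), np.float64(0.105), np.float64(0.102), np.float64(0.093), np.float64(0.116), np.float64(0.123), np.float64(0.117), np.float64(0.114), np.float64(0.108), np.float64(0.104), np.float64(0.092), np.float64(0.121), np.float64(0.119), np.float64(0.121), np.float64(0.115), np.float64(0.108), np.float64(0.1), np.float64(0.094), np.float64(0.121), np.float64(0.124), np.float64(0.122), np.float64(0.112), np.float64(0.111), np.float64(0.103), np.float64(0.095), np.float64(0.107), np.float64(0.113), np.float64(0.115), np.float64(0.109), np.float64(0.104), np.float64(0.103), np.float64(0.093), np.float64(0.102), np.float64(0.101), np.float64(0.104), np.float64(0.103), np.float64(0.103), np.float64(0.103), np.float64(0.095)]
side px: nozzle [210.5539 163.0139] mouth [276.314  263.7946]
```

View pics/crop0.png

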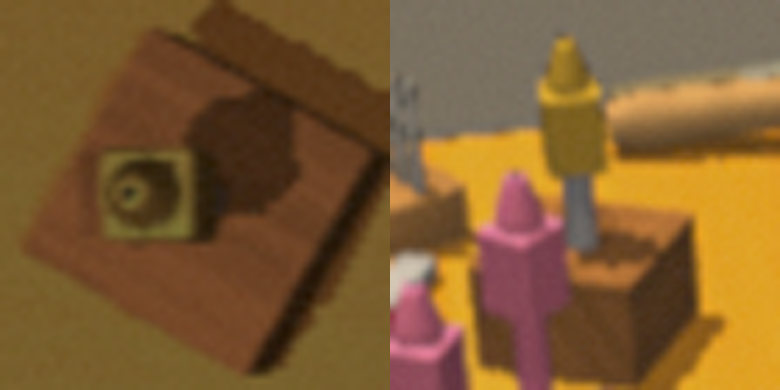

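The crop confirms the brass jet standing upright in the holder, at top (182,245), with its flats along world x/y. Jet and holder agree at (0.431, 0.166), and the heights match what is given. Going above it.

```bash
cat >> h.py <<'E'
def plan(X,yaw):
    s=arm.get_state();from_=np.array(s["eef_pos"]);psi=s["ee_rot"][2]
    from scipy.spatial.transform import Rotation as Ro
    R=Ro.from_euler("xyz",s["ee_rot"]).as_matrix()
    T=Ro.from_euler("xyz",[np.pi,0,yaw]).as_matrix()
    print("shift mm",np.round(R.T@(np.array(X)-from_)*1000,1),"rotvec",np.round(Ro.from_matrix(R.T@T).as_rotvec(),3))
E
python3 -m jog '[[[313,335,32,0,0,1.11,50],[313,335,32,0,0,1.11,50],[313,335,32,0,0,1.11,50],[313,335,32,0,0,1.11,50],[313,335,32,0,0,1.11,50],[313,335,32,0,0,1.11,50],[313,335,32,0,0,1.11,50],[313,335,32,0,0,1.11,50],[313,335,32,0,0,1.11,50],[313,335,32,0,0,1.11,50],[313,335,32,0,0,1.11,50],[313,335,32,0,0,1.11,50]]]'
python3 -c "
from h import *
plan([.4313,.1662,.071],-1.5708)"
```

```text
t: 2.4
eef_pos: [0.4312, 0.1665, 0.1945]
ee_rot: [3.142, -0.0, -1.569]
force: [0.4, -0.4, 0.3]
width: 0.05
gripper_force: 0.0
shift mm [ 3.000e-01 -1.000e-01  1.235e+02] rotvec [ 0.    -0.     0.002]
```

```bash
python3 -m jog '[[[0,0,40,0,0,0,50],[0,0,80,0,0,0,50],[0,0,110,0,0,0,50],[0,0,123,0,0,0,50],[0,0,123,0,0,0,50],[0,0,123,0,0,0,20],[0,0,123,0,0,0,10],[0,0,123,0,0,0,10],[0,0,123,0,0,0,10],[0,0,123,0,0,0,10]]]' 40
python3 -c "
from h import *
im,D=grab_frame('side');cv2.imwrite('pics/s1.png',cv2.resize(im[130:250,150:310],(800,600)))"
```

```text
t: 3.65
eef_pos: [0.4317, 0.166, 0.0721]
ee_rot: [-3.141, 0.0, -1.57]
force: [-0.6, 0.2, 5.2]
width: 0.022
gripper_force: 40.0
```

View pics/s1.png

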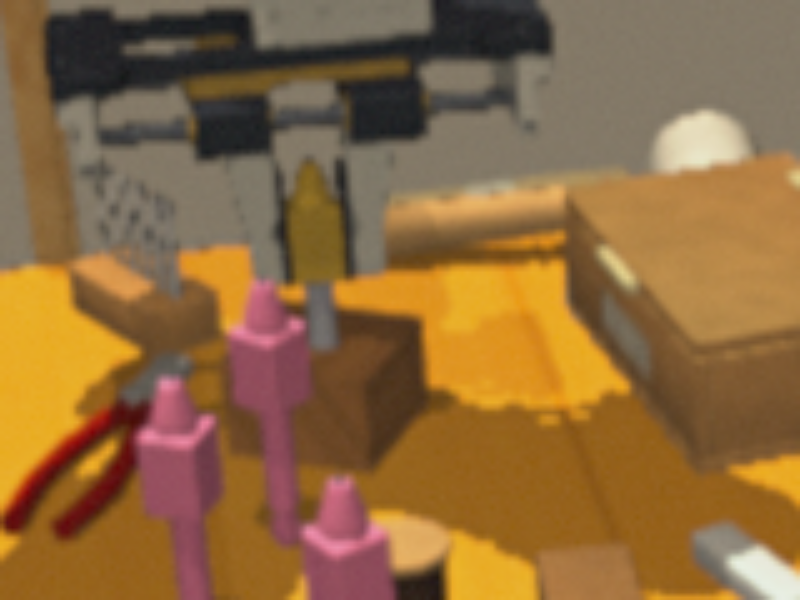

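Grasp is good: width 22 mm, and the picture shows the brass body at (317,235) between the pads with the nipple still upright in the holder. Lifting, then refining the outlet position.

```bash
python3 -m jog '[[[0,0,-15,0,0,0,10],[0,0,-40,0,0,0,10],[0,0,-80,0,0,0,10],[0,0,-120,0,0,0,10],[0,0,-145,0,0,0,10],[0,0,-145,0,0,0,10]]]' 40
python3 - <<'E'
from h import *
np.set_printoptions(precision=4,suppress=True)
def cloud(c,D):
    v,u=np.mgrid[0:420,0:560];p=camera_params(c);K=np.array(p["mtx"]);R=np.array(p["R"]);o=ray(c,(0,0))[0]
    return o+(np.stack([u*1.,v*1.,np.ones_like(u)],-1)@np.linalg.inv(K).T)@R*D[...,None]
for c in("top","side"):
    Ds=np.stack([grab_frame(c)[1] for _ in range(4)]);D=np.median(Ds,0);P=cloud(c,D)
    m=(np.hypot(P[...,0]-.497,P[...,1]+.17)<.04)
    q=P[m&(P[...,2]>.0765)&(P[...,2]<.086)]
    print(c,"collar top",len(q),q.mean(0),cv2.minEnclosingCircle((q[:,:2]*1000).astype(np.float32)))
    q=P[m&(P[...,2]>.03)&(P[...,2]<.07)]
    from scipy.optimize import least_squares
    if len(q)>20:
        f=least_squares(lambda a:np.hypot(q[:,0]-a[0],q[:,1]-a[1])-.018,[.497,-.17],loss="soft_l1",f_scale=.001);print(c,"cyl",len(q),f.x)
for k in range(1):
    im,_=grab_frame("top");im2,_=grab_frame("side")
    u,v=proj("top",[.497,-.17,.08]).astype(int);a=cv2.resize(im[v-20:v+20,u-20:u+20],(400,400),interpolation=cv2.INTER_CUBIC)
    u2,v2=proj("side",[.497,-.17,.08]).astype(int);b=cv2.resize(im2[v2-20:v2+20,u2-20:u2+20],(400,400),interpolation=cv2.INTER_CUBIC)
    print("crop origins",u-20,v-20,u2-20,v2-20)
    cv2.imwrite("pics/outlet.png",np.clip(np.hstack([a,b])*1.6,0,255).astype(np.uint8))
# jet tip in side view
print("tip expected px",proj("side",[.4317,.166,.155]),arm.get_state()["eef_pos"])
im,_=grab_frame("side");u,v=proj("side",[.4317,.166,.195]).astype(int);cv2.imwrite("pics/jet.png",cv2.resize(im[v-40:v+40,u-40:u+40],(600,600),interpolation=cv2.INTER_CUBIC))
print(u-40,v-40)
E
```

```text
t: 4.45
eef_pos: [0.432, 0.1664, 0.2182]
ee_rot: [-3.139, 0.003, -1.57]
force: [0.1, 0.5, -0.9]
width: 0.0218
gripper_force: 40.0
top collar top 199 [ 0.4972 -0.1705  0.079 ] ((497.18206787109375, -170.63633728027344), 15.45356273651123)
top cyl 98 [ 0.4971 -0.1705]
side collar top 183 [ 0.4968 -0.172   0.0792] ((496.644287109375, -170.8253173828125), 15.609095573425293)
side cyl 509 [ 0.4969 -0.1702]
crop origins 365 185 258 245
tip expected px [209.7371 146.29  ] [0.4313 0.1657 0.2161]
168 86
```

View pics/outlet.png

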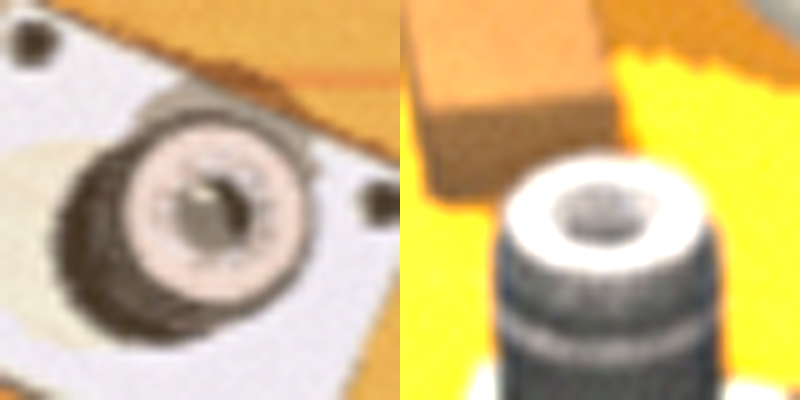

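View pics/jet.png

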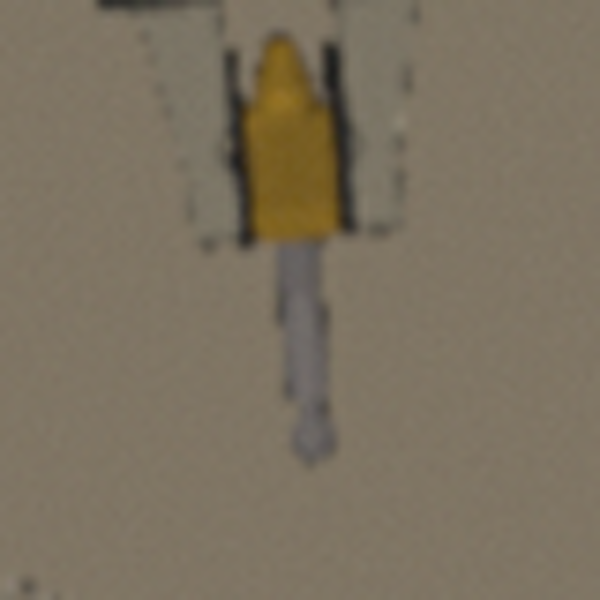

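The outlet crop shows the collar ring with its mouth at top px ≈(386,206) and side px ≈(318−, 266), consistent with the fitted (0.497, −0.1705, 0.080). The jet crop shows the jet straight between the pads, tip at side px (209.6,147), as expected. Moving above the outlet.

```bash
python3 -m jog '[[[50,-10,0,0,0,0,10],[110,-22,0,0,0,0,10],[170,-33,0,0,0,0,10],[230,-45,0,0,0,0,10],[290,-57,0,0,0,0,10],[325,-64,0,0,0,0,10],[336,-66,0,0,0,0,10],[336,-66,0,0,0,0,10],[336,-66,0,0,0,0,10],[336,-66,0,0,0,0,10]]]' 40
cat > tip.py <<'E'
from h import *
np.set_printoptions(precision=4,suppress=True)
s=arm.get_state();T=np.array(s["eef_pos"]);print(T,s["ee_rot"],s["force"])
c="side";fr=[grab_frame(c) for _ in range(5)];D=np.median([f[1] for f in fr],0)
v,u=np.mgrid[0:420,0:560];p=camera_params(c);K=np.array(p["mtx"]);R=np.array(p["R"]);o=ray(c,(0,0))[0]
P=o+(np.stack([u*1.,v*1.,np.ones_like(u)],-1)@np.linalg.inv(K).T)@R*D[...,None]
for lo,hi,n in((-.060,-.052,"tip"),(-.04,-.02,"mid"),(-.02,-.005,"upper"),(.005,.03,"body")):
    q=P[(np.hypot(P[...,0]-T[0],P[...,1]-T[1])<.014)&(P[...,2]>T[2]+lo)&(P[...,2]<T[2]+hi)]
    print(n,len(q),np.median(q,0) if len(q) else "", [np.round(x,4) for x in (q[:,0].min(),q[:,0].max())] if len(q) else "")
s=spot_in("jet_tip",c)[:2];print([x for x in s])
u,v=proj(c,T+[0,0,-.05]).astype(int);print("crop",u-35,v-35)
cv2.imwrite("pics/tip.png",cv2.resize(fr[0][0][v-35:v+35,u-35:u+35],(560,560),interpolation=cv2.INTER_CUBIC))
E
python3 tip.py
```

```text
t: 6.25
eef_pos: [0.4978, -0.1692, 0.2168]
ee_rot: [-3.141, 0.0, -1.568]
force: [-0.9, 0.9, -0.3]
width: 0.0218
gripper_force: 40.0
[ 0.4978 -0.1692  0.2168] [-3.1411  0.0001 -1.5684] [-0.8537  0.88   -0.2923]
tip 44 [ 0.4974 -0.1727  0.1623] [np.float64(0.4921), np.float64(0.5034)]
mid 109 [ 0.4967 -0.1737  0.1866] [np.float64(0.4918), np.float64(0.5035)]
upper 78 [ 0.4965 -0.1735  0.2046] [np.float64(0.4919), np.float64(0.5021)]
body 236 [ 0.497  -0.1796  0.2343] [np.float64(0.4871), np.float64(0.5087)]
[{'uv': [276.6, 180.5], 'confidence': 0.91}, {'uv': [349.8, 223.9], 'confidence': 0.9}]
crop 242 179
```

```bash
python3 -m jog '[[[1.7,0.6,20,0,0,0,10],[1.7,0.6,45,0,0,0,10],[1.7,0.6,62,0,0,0,10],[1.7,0.6,70,0,0,0,10],[1.7,0.6,70,0,0,0,10],[1.7,0.6,70,0,0,0,10]]]' 40
python3 tip.py
```

```text
t: 7.3
eef_pos: [0.4977, -0.1719, 0.1473]
ee_rot: [-3.14, -0.0, -1.57]
force: [-0.2, 0.4, -1.9]
width: 0.0216
gripper_force: 40.0
[ 0.4977 -0.1719  0.1473] [-3.1404 -0.0002 -1.5696] [-0.1768  0.3518 -1.9041]
tip 38 [ 0.4955 -0.1754  0.0922] [np.float64(0.4917), np.float64(0.5027)]
mid 93 [ 0.4963 -0.1758  0.1171] [np.float64(0.4919), np.float64(0.5029)]
upper 78 [ 0.4963 -0.1759  0.1347] [np.float64(0.4914), np.float64(0.5036)]
body 216 [ 0.4977 -0.1819  0.1651] [np.float64(0.4865), np.float64(0.5081)]
[{'uv': [348.1, 227.2], 'confidence': 0.74}, {'uv': [185.3, 228.2], 'confidence': 0.7}]
crop 243 221
```

View pics/tip.png

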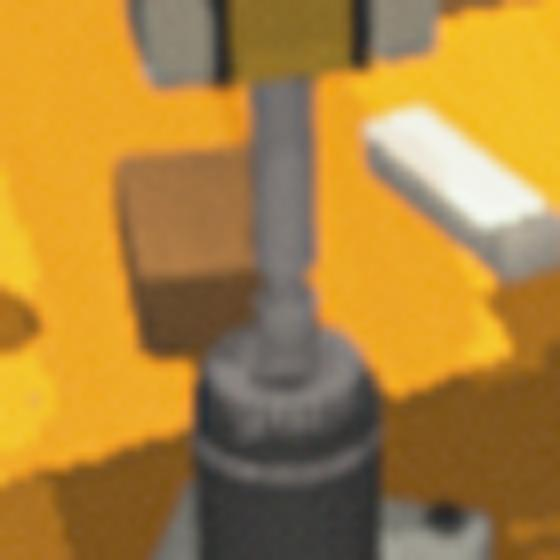

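The picture shows the nipple tip at (285,378), centred over the collar mouth at about (288,370). Going in with the force watched.

```bash
python3 -m jog '[[[0,0.3,3,0,0,0,10],[0,0.3,6,0,0,0,10],[0,0.3,9,0,0,0,10],[0,0.3,12,0,0,0,10],[0,0.3,12,0,0,0,10],[0,0.3,12,0,0,0,10]]]' 40
```

```text
t: 8.35
eef_pos: [0.4969, -0.1719, 0.1346]
ee_rot: [3.142, -0.0, -1.57]
force: [0.7, -0.8, -0.3]
width: 0.0218
gripper_force: 40.0
```

```bash
python3 -m jog '[[[0,0,2,0,0,0,10],[0,0,4,0,0,0,10],[0,0,6,0,0,0,10],[0,0,8,0,0,0,10],[0,0,8,0,0,0,10]]]' 40
python3 -m jog '[[[0,0,1.5,0,0,0,10],[0,0,3,0,0,0,10],[0,0,4.5,0,0,0,10],[0,0,6,0,0,0,10],[0,0,6,0,0,0,10]]]' 40
```

```text
t: 8.98
eef_pos: [0.4971, -0.1719, 0.1266]
ee_rot: [-3.141, -0.0, -1.57]
force: [0.3, 0.3, 3.3]
width: 0.0217
gripper_force: 40.0
t: 9.6
eef_pos: [0.4971, -0.1719, 0.1208]
ee_rot: [-3.141, -0.0, -1.57]
force: [0.3, 0.1, 4.7]
width: 0.0216
gripper_force: 40.0
```

```bash
for i in 1; do python3 -m jog '[[[0,0,1,0,0,0,10],[0,0,2,0,0,0,10],[0,0,2,0,0,0,10]]]' 40; python3 -m jog '[[[0,0,1,0,0,0,10],[0,0,2,0,0,0,10],[0,0,2,0,0,0,10]]]' 40; done
```

```text
t: 9.98
eef_pos: [0.4972, -0.1719, 0.1188]
ee_rot: [-3.141, -0.0, -1.57]
force: [0.6, 0.5, 4.7]
width: 0.0216
gripper_force: 40.0
t: 10.35
eef_pos: [0.4972, -0.1719, 0.1169]
ee_rot: [-3.141, -0.0, -1.57]
force: [0.5, 0.4, 5.4]
width: 0.0219
gripper_force: 40.0
```

```bash
python3 -m jog '[[[0,0,0.5,0,0,0,10],[0,0,1,0,0,0,10],[0,0,1,0,0,0,10]]]' 40|grep -E "pos|^force"; python3 -m jog '[[[0,0,0.5,0,0,0,10],[0,0,1,0,0,0,10],[0,0,1,0,0,0,10]]]' 40|grep -E "pos|^force"
```

```text
eef_pos: [0.4972, -0.1719, 0.1159]
force: [0.1, 1.0, 5.6]
eef_pos: [0.497, -0.1719, 0.1144]
force: [0.9, -0.5, 1.7]
```

```bash
python3 -m jog '[[[0,0,0.5,0,0,0,10],[0,0,1,0,0,0,10],[0,0,1,0,0,0,10]]]' 40|grep -E "pos|^force"
```

```text
eef_pos: [0.4971, -0.1719, 0.1138]
force: [0.3, 0.7, 4.2]
```

```bash
python3 -m jog '[[[0,0,0.5,0,0,0,10],[0,0,0.5,0,0,0,10]]]' 40|grep -E "pos|^force"; python3 -m jog '[[[0,0,0.5,0,0,0,10],[0,0,0.5,0,0,0,10]]]' 40|grep -E "pos|^force"
```

```text
eef_pos: [0.4971, -0.1719, 0.1133]
force: [1.0, 0.7, 5.4]
eef_pos: [0.4971, -0.1719, 0.1128]
force: [-0.2, 0.8, 5.7]
```

```bash
python3 -m jog '[[[0,0,0.5,0,0,0,10],[0,0,0.5,0,0,0,10]]]' 40|grep -E "pos|^force";python3 -m jog '[[[0,0,0.5,0,0,0,10],[0,0,0.5,0,0,0,10]]]' 40|grep -E "pos|^force"
```

```text
eef_pos: [0.4971, -0.1719, 0.1123]
force: [0.4, 0.6, 5.3]
eef_pos: [0.4972, -0.1719, 0.1122]
force: [-1.4, 0.5, 8.8]
```

```bash
python3 -m jog '[[[0,0,0.3,0,0,0,10],[0,0,0.3,0,0,0,10]]]' 40|grep -E "pos|^force"
```

```text
eef_pos: [0.4972, -0.172, 0.1121]
force: [-1.8, 0.4, 11.3]
```

```bash
python3 -m jog '[[[0,0,0.3,0,0,0,10],[0,0,0.3,0,0,0,10]]]' 40|grep -E "pos|^force"
```

```text
eef_pos: [0.4972, -0.172, 0.112]
force: [-2.4, 1.8, 13.4]
```

```bash
python3 -m jog '[[[0,0,0.4,0,0,0,10],[0,0,0.4,0,0,0,10]]]' 40|grep -E "pos|^force|width"
```

```text
eef_pos: [0.4973, -0.172, 0.112]
force: [-2.2, 1.8, 15.9]
width: 0.022
```

A hard stop is reached 2 mm past the snap drop, with force steady at 16 N and no further motion. Pulling back gently.

```bash
python3 -m jog '[[[0,0,-0.7,0,0,0,10],[0,0,-1.4,0,0,0,10],[0,0,-2,0,0,0,10],[0,0,-2,0,0,0,10]]]' 40|grep -E "pos|^force"; python3 -m jog '[[[0,0,-0.5,0,0,0,10],[0,0,-1,0,0,0,10],[0,0,-1,0,0,0,10]]]' 40|grep -E "pos|^force"; python3 -m jog '[[[0,0,-0.5,0,0,0,10],[0,0,-1,0,0,0,10],[0,0,-1,0,0,0,10]]]' 40|grep -E "pos|^force"
```

```text
eef_pos: [0.4971, -0.1719, 0.1129]
force: [-0.6, 0.6, 4.5]
eef_pos: [0.4971, -0.1719, 0.1138]
force: [-0.1, -0.1, 4.8]
eef_pos: [0.497, -0.1719, 0.1144]
force: [0.6, -0.3, 1.6]
```

```bash
python3 -m jog '[[[0,0,-0.5,0,0,0,10],[0,0,-1,0,0,0,10],[0,0,-1,0,0,0,10]]]' 40|grep -E "pos|^force"; python3 -m jog '[[[0,0,-0.5,0,0,0,10],[0,0,-1,0,0,0,10],[0,0,-1,0,0,0,10]]]' 40|grep -E "pos|^force"
```

```text
eef_pos: [0.4968, -0.1718, 0.1148]
force: [6.5, -2.0, -8.1]
eef_pos: [0.4967, -0.1717, 0.1155]
force: [5.3, -2.1, -9.7]
```

```bash
python3 -m jog '[[[0,0,-0.5,0,0,0,10],[0,0,-1,0,0,0,10],[0,0,-1,0,0,0,10]]]' 40|grep -E "pos|^force"; python3 -m jog '[[[0,0,-0.5,0,0,0,10],[0,0,-1,0,0,0,10],[0,0,-1,0,0,0,10]]]' 40|grep -E "pos|^force"
```

```text
eef_pos: [0.4967, -0.1717, 0.1166]
force: [6.5, -1.8, -10.1]
eef_pos: [0.4967, -0.1717, 0.1175]
force: [5.4, -1.9, -10.5]
```

```bash
python3 -m jog '[[[0,0,-0.4,0,0,0,10],[0,0,-0.7,0,0,0,10],[0,0,-0.7,0,0,0,10]]]' 40|grep -E "pos|^force"
```

```text
eef_pos: [0.4967, -0.1717, 0.1182]
force: [5.9, -2.1, -10.3]
```

```bash
python3 -m jog '[[[0,0,-0.4,0,0,0,10],[0,0,-0.6,0,0,0,10],[0,0,-0.6,0,0,0,10]]]' 40|grep -E "pos|^force"
```

```text
eef_pos: [0.4968, -0.1717, 0.1188]
force: [6.9, -1.4, -10.9]
```

```bash
python3 -m jog '[[[0,0,-0.4,0,0,0,10],[0,0,-0.4,0,0,0,10]]]' 40|grep -E "pos|^force"
```

```text
eef_pos: [0.4967, -0.1717, 0.1189]
force: [6.0, -2.2, -13.7]
```

```bash
python3 -m jog '[[[0,0,-0.4,0,0,0,10],[0,0,-0.4,0,0,0,10]]]' 40|grep -E "pos|^force"
python3 tip.py | sed -n 2,6p; python3 -c "
from h import *
D=np.median([grab_frame('side')[1] for _ in range(3)],0)
u,v=proj('side',[.497,-.1705,.08]).astype(int)
for r in range(v-4,v+14): print(r,np.round(at_d('side',(u+6,r),D),4))"
```

```text
eef_pos: [0.4966, -0.1716, 0.119]
force: [6.9, -2.8, -15.4]
tip 2 [ 0.5013 -0.172   0.0667] [np.float64(0.5005), np.float64(0.5021)]
mid 192 [ 0.4951 -0.1761  0.084 ] [np.float64(0.4829), np.float64(0.5098)]
upper 68 [ 0.4951 -0.1757  0.1065] [np.float64(0.4905), np.float64(0.501)]
body 209 [ 0.4968 -0.1818  0.1362] [np.float64(0.4853), np.float64(0.5079)]
[{'uv': [276.4, 238.5], 'confidence': 0.88}, {'uv': [218.8, 247.1], 'confidence': 0.86}]
261 [ 0.5068 -0.1662  0.084 ]
262 [ 0.5064 -0.1677  0.0832]
263 [ 0.5059 -0.1701  0.0829]
264 [ 0.5055 -0.1718  0.0823]
265 [ 0.5044 -0.1771  0.0841]
266 [ 0.5039 -0.1794  0.0839]
267 [ 0.5031 -0.1828  0.0844]
268 [ 0.5028 -0.1843  0.0836]
269 [ 0.5028 -0.184   0.0816]
270 [ 0.5026 -0.1849  0.0805]
271 [ 0.5033 -0.1814  0.0763]
272 [ 0.5076 -0.1603  0.0598]
273 [ 0.5024 -0.1852  0.0753]
274 [ 0.5022 -0.1862  0.0742]
275 [ 0.502 -0.187  0.073]
276 [ 0.5019 -0.1872  0.0714]
277 [ 0.5019 -0.1868  0.0693]
278 [ 0.5019 -0.187   0.0676]
```

View pics/tip.png

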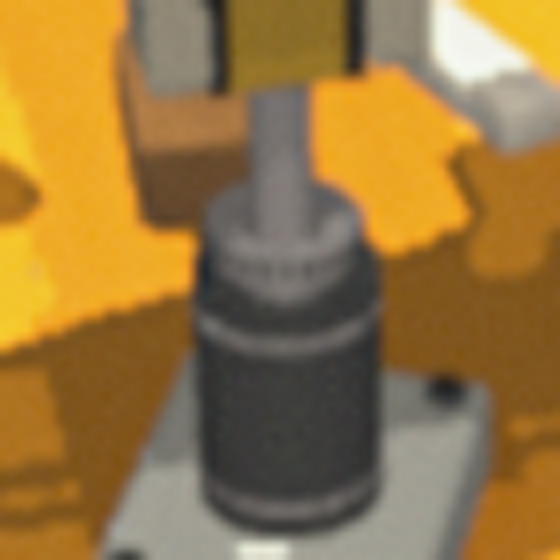

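The picture shows the collar risen around the nipple at (285,240), and depth puts its top at 0.084, so it is 4 mm up. Relaxing the pull, opening, and retreating.

```bash
python3 -m jog '[[[0,0,0.5,0,0,0,10],[0,0,0.9,0,0,0,10],[0,0,0.9,0,0,0,24],[0,0,0.9,0,0,0,30],[0,0,0.9,0,0,0,45],[0,0,0.9,0,0,0,50],[0,0,0.9,0,0,0,50],[0,0,-20,0,0,0,50],[0,0,-60,0,0,0,50],[0,0,-110,0,0,0,50],[0,0,-150,0,0,0,50],[0,0,-150,0,0,0,50],[0,0,-150,0,0,0,50]]]' 10
python3 - <<'E'
from h import *
np.set_printoptions(precision=4,suppress=True)
f=[grab_frame('side') for _ in range(3)];D=np.median([x[1] for x in f],0);im=f[-1][0]
u,v=proj('side',[.497,-.1705,.11]).astype(int)
cv2.imwrite('pics/end.png',cv2.resize(im[v-45:v+45,u-45:u+45],(560,560),interpolation=cv2.INTER_CUBIC));print(u-45,v-45)
print([np.round(at_d('side',(u0+6,r),D)[2],4) for u0,r in [(proj('side',[.497,-.1705,.08]).astype(int)[0],r) for r in range(263,272)]])
v_,u_=np.mgrid[0:420,0:560];p=camera_params('side');P=ray('side',(0,0))[0]+(np.stack([u_*1.,v_*1.,np.ones_like(u_)],-1)@np.linalg.inv(np.array(p["mtx"])).T)@np.array(p["R"])*D[...,None]
m=np.hypot(P[...,0]-.497,P[...,1]+.1705)<.03
for a,b in((.09,.10),(.105,.115),(.12,.13),(.13,.14),(.14,.2)):
    q=P[m&(P[...,2]>a)&(P[...,2]<b)]
    if len(q):print(a,len(q),q[:,0].min(),q[:,0].max(),np.median(q[:,1]),q[:,2].max())
E
```

```text
t: 19.3
eef_pos: [0.4964, -0.1717, 0.2701]
ee_rot: [3.141, 0.0, -1.57]
force: [-0.1, -0.4, 0.3]
width: 0.05
gripper_force: 0.0
232 203
[np.float64(0.0815), np.float64(0.0818), np.float64(0.0846), np.float64(0.0848), np.float64(0.0839), np.float64(0.083), np.float64(0.0827), np.float64(0.0797), np.float64(0.0776)]
0.09 47 0.49039814933535697 0.5005938566767225 -0.17563159470783862 0.09983111948670831
0.105 47 0.49046887153411856 0.5010760669825153 -0.17566061680542866 0.11496421144472357
0.12 98 0.4851110332333898 0.5058703616025271 -0.18148480620656465 0.12989859509415502
0.13 106 0.48510163435851317 0.5060386902439773 -0.18151529810133055 0.13996605963758435
0.14 268 0.4850957197378474 0.5067739219073554 -0.1775345940680294 0.16899584383206856
```

View pics/end.png

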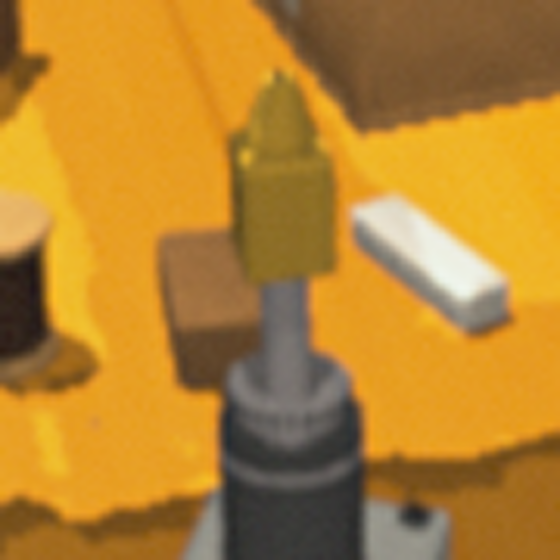

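The jet stands upright and let go. Its nozzle top is at 0.169, so the tip is about 27 mm below the collar's top, and the collar is up 4 mm at (290,385).

```bash
python3 -c "
from station import arm
print(arm.job_done())"
```

```text
the job is handed in; nothing more can be done
None
```

I handed the job in at about 19.5 s: the brass jet stands upright and let go in the outlet, caught about 27 mm below the collar's top, with the collar drawn up its full 4 mm; no verdict was returned.

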